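# Show where the stray tin goes

## Robot

A 6-joint arm with a two-finger parallel gripper is mounted at the origin on the work surface. World frame = base frame: x ahead of the robot, y to its left, z up, the work surface at z = 0. Lengths are in m, angles in rad, forces in N, time in s.
With the tool pointing down it reaches from about 0.35 to 0.875 m from the base axis. Payload 4.2 kg.
Tool frame: the origin (TCP) lies between the finger pads, 19 mm behind the fingertips; this is the grasp point; z points along the fingers, y is the line along which they close (so a half turn about z gives the same grasp; the last joint's range is limited). The gripper opens to 85 mm and grips with 20 to 120 N. Pads are 22 mm wide; open, the fingers measure 114 mm over their backs; the gripper's body (76 mm by 85 mm) begins 54 mm behind the grasp point. The pads swing forward as they close: fully open they stand 13 mm farther back than shut.
Start: joints at [0.259, 0.385, 0.008, 0, -1.194, -0.259], TCP at [0.625, 0, 0.25] pointing down, gripper open.
Joint ranges: [-3.14, 3.14], [-1.21, 2.06], [-1.07, 1.41], [-3.16, 2.05], [-2.99, -0.16], [-3.1, 3.1]. Speed limits (rad/s): [2.79, 2.79, 3.14, 3.14, 3.14, 3.14].

## Interface

Orientations are given as a 3x3 rotation matrix whose columns are the frame's x, y, z axes.
In Python, from station import * gives the robot as it stands.
- The arm moves only by the tool play_rows, never from a script. Its argument "commands" is text: rows parted by semicolons, each of 6 numbers parted by spaces: the shift along the tool's x, y, z normalised to -1 to 1, where 1 is 50 mm, then the turn, a rotation vector about the tool's x, y, z normalised to -1 to 1, where 1 is 8 degrees. In form: x y z ax ay az; .... A call has exactly 10 rows; each row shifts and turns the commanded pose from where the row before left it, along the tool's axes as they then stand; what a row does not reach is not made up. A row lasts 1/10 s, in which the tool goes at most 50 mm and 8.59 degrees, less where a joint would pass 70% of its speed; a pose out of reach is approached as far as the arm can. A call with a number of a shift or a turn outside -1 to 1 is refused whole. A call with a gripper value outside its range is refused whole. "jaw" is the closure, from 0 (fully open) to 1 (shut), set as the call begins (left out, the last holds). The fingers move at their own pace and stop on an object; the grip force is fixed at half the most. Time passes only in rows, so rows that do not move let the fingers close, or fill a call up. It gives the time, the measured TCP pose, the force, the opening and the grip force at its end, in the units of the state.
- read_state(): the state, without advancing time (a new reading comes with each control period).
- snapshot(name): name is "scene" or "side" or "wrist"; returns a dict with "image" (420x560x3 uint8, blue, green, red), "z_map" (420x560 float32, m along the optical axis (not along the pixel's ray), 0 where there is no reading), "K" (3x3 intrinsics, pixels), "rvec" (rotation vector, rad) and "tvec" (3), from world to camera coordinates, as OpenCV has them. Camera axes: x right, y down, z forward; pixel columns grow to the right and rows downward; lengths in m; the calibration is good to about 2 mm. The wrist camera is an equidistant fisheye: a pixel r from the principal point sees the ray r / f radians off the axis. A picture is of the moment at which its call begins.
- sign_off(): hands the job in; it is judged then, once.
Trained networks look in the newest picture that a camera, given by its name, has taken for a name from the list of things; names that differ only in an ending like _2 or _b are one class to them, and where a whole thing is asked for, a point or a joint stands for the part that bears it (a point fixed in the world has none). Each returns a list of dicts, best first, with "confidence" (0 to 1); they miss things now and then, are a little off and sometimes report something else, mostly with a low value. They report only what shows in the picture. A call takes as long as a camera call.
- trace(camera, thing): "pixels" (420x560 bool, what is visible of it) and "box" ([centre column, centre row, width, height] in pixels, round what is visible of it).
- place_of(camera, thing): "location" ([column, row] in pixels: a listed point, or the origin of a listed thing).
The state is a dict: "time_s": time; "joint_pos": joint angles; "dq": joint speeds; "effort": joint torques, N m; "tool_pos": TCP position; "orientation": TCP orientation; "force": force on the tool from outside, world axes, zero at the start; "moment": the same for the moment, N m; "width": finger opening in m; "finger_force": force on a finger pad.
Only numpy, scipy, OpenCV 4.12 (cv2) and the standard library are available. Lean on these libraries where they do the work, as an engineer would, in place of code of your own. Each camera call takes 0.05 s, during which the arm holds its last target. There are 200 camera calls.

## Task

Show a helper how to tidy the pantry counter by pointing: first point down at the low tin left out on the counter, then point down at the empty compartment of the wooden crate where it belongs. Each time hold the fingertips still for two seconds over its middle, 2 to 4 cm above the tin's lid or the crate's rim; finish with the hand raised well above everything. Touch and move nothing, and do not bring the hand down over any other item.

Things in the scene. Friction and masses are not known exactly. Their poses are not given: they have to be found in the camera images.
- low_tin: The stray low tin, the only low tin standing outside the crate: loose, upright, r 37.5 mm (75 mm across), 58 mm high, steel with a pale paper label. Origin: centre of its underside, z up; its lid is 58 mm above that. It stands on the counter between the tall tin and the jar, whose axes are about 120 mm away on either side; left or right of the robot, the crate being on the other side.
- crate: Fixed open wooden crate, 200 x 200 mm outside, 45 mm high, walls and floor 6 mm, one divider each way: four square compartments of 91 mm, their centres 48.5 mm from the middle along the crate's x and y. Three hold a low tin, one is empty. Origin: centre of its underside, on the counter; x and y along its sides, z up; turned at most 0.25 rad from the world axes.
- gap: The empty compartment: a square cork liner (84 x 84 x 2 mm, bonded to the floor) is seen in it. Origin: centre of that compartment on the crate's floor, 6 mm above the counter; the crate's rim is 39 mm above it. z up.
- crate_tin1: Low tin in one compartment of the crate, loose, same as the stray one, r 37.5 mm (75 mm across), 58 mm high, steel with a pale paper label. Origin: centre of its underside, z up; its lid is 58 mm above that (it rises 19 mm above the crate's rim).
- crate_tin2: Low tin in one compartment of the crate, loose, same as the stray one, r 37.5 mm (75 mm across), 58 mm high, steel with a pale paper label. Origin: centre of its underside, z up; its lid is 58 mm above that (it rises 19 mm above the crate's rim).
- crate_tin3: Low tin in one compartment of the crate, loose, same as the stray one, r 37.5 mm (75 mm across), 58 mm high, steel with a pale paper label. Origin: centre of its underside, z up; its lid is 58 mm above that (it rises 19 mm above the crate's rim).
- tall_tin: Bystander: tall tin, 75 mm across, 112 mm high, steel with a pale paper label, loose, on the counter beside the stray low tin. Origin: centre of its underside.
- jar: Bystander: glass jar with a steel cap, 72 mm across, 125 mm high, loose, on the counter on the other side of the stray low tin. Origin: centre of its underside.
- mug: Bystander: white mug, 82 mm across, 90 mm high, its handle at its own +y, loose, on the far middle of the counter. Origin: centre of its underside.

How it is judged:
On the way, in this order (a step that is already met when the one before it is completed fails the run):
1. The tool points down at the low tin: TCP within 25 mm of its axis and 20 to 80 mm above its lid, for 1.5 s (horizontal distance between the grasp point and low_tin below 0.025 m and z of the grasp point in the frame of low_tin between 0.078 and 0.138 m and angle between the grasp point's own z axis and vertical above 2.3 rad), for 1.5 s.
2. The tool points down at the empty compartment: TCP within 28 mm of its middle and 25 to 120 mm above its floor, for 1.5 s (horizontal distance between the grasp point and gap below 0.028 m and z of the grasp point in the frame of gap between 0.025 and 0.12 m and angle between the grasp point's own z axis and vertical above 2.3 rad), for 1.5 s.
At the end, for the whole second after the job is handed in: The TCP is more than 180 mm above the counter, and every tin, the jar and the mug stand upright (within 0.1 rad), within 6 mm of where they started (height (world z) of the grasp point above 0.18 m and distance of each of low_tin, crate_tin1, crate_tin2, crate_tin3, tall_tin, jar, mug from where it was at the start of the episode below 0.006 m and angle between each of low_tin, crate_tin1, crate_tin2, crate_tin3, tall_tin, jar, mug's own z axis and vertical below 0.1 rad); the robot touches nothing.
It fails at once if The robot touches anything (over 0.3 N) (contact force between any of the fingers, the arm and anything else above 0.3 N).
It fails at once if A tin, the jar or the mug is moved by more than 10 mm or lifted (distance of any of low_tin, crate_tin1, crate_tin2, crate_tin3, tall_tin, jar, mug from where it was at the start of the episode above 0.01 m).
It fails at once if The hand comes down over another item (TCP within 20 mm of its axis and less than 50 mm above its top) ((horizontal distance between the grasp point and crate_tin1 below 0.02 m and z of the grasp point in the frame of crate_tin1 below 0.108 m) or (horizontal distance between the grasp point and crate_tin2 below 0.02 m and z of the grasp point in the frame of crate_tin2 below 0.108 m) or (horizontal distance between the grasp point and crate_tin3 below 0.02 m and z of the grasp point in the frame of crate_tin3 below 0.108 m) or (horizontal distance between the grasp point and tall_tin below 0.02 m and z of the grasp point in the frame of tall_tin below 0.162 m) or (horizontal distance between the grasp point and jar below 0.02 m and z of the grasp point in the frame of jar below 0.175 m) or (horizontal distance between the grasp point and mug below 0.02 m and z of the grasp point in the frame of mug below 0.14 m)).
It also fails if it takes over 48 s, if anything falls off the work surface, if the arm or the gripper's body presses on something with over 40 N, if the wrist force passes 120 N, or if a joint passes its speed limit or range.

## Working session

There is one attempt and no reset: what is moved stays moved. The work goes in short steps, Python scripts to look and compute and a tool call to move; the robot and the scene stay as the last step left them, time stands still between calls to the robot, and variables do not carry over. Pictures are saved under pics/ and viewed, at most 10 in all, crops included, and the job is handed in when it is done.

Besides the shell and the picture viewer there is one more tool, called after "Request:" by a JSON object that holds its "fn" and its "kwargs". play_rows: Moves the arm, as the interface text tells. Its arguments: {"type":"object","properties":{"commands":{"type":"string"},"jaw":{"type":"number"}},"required":["commands"]}

```bash
mkdir -p pics; cat > h.py <<'E'
from station import *
import numpy as np, cv2
def world(s,u,v,z=None):
    R=cv2.Rodrigues(np.array(s["rvec"],float))[0]; t=np.array(s["tvec"],float).ravel(); K=np.array(s["K"])
    u,v=np.atleast_1d(u).astype(float),np.atleast_1d(v).astype(float)
    d=np.linalg.inv(K)@np.vstack([u,v,np.ones_like(u)])
    C=-R.T@t; dw=R.T@d
    if z is None: # depth
        k=s["z_map"][v.astype(int),u.astype(int)]
    else: k=(z-C[2])/dw[2]
    return (C[:,None]+dw*k).T
E
python3 - <<'E'
from h import *
st=read_state(); print(st["time_s"],st["tool_pos"],st["orientation"])
ims=[]
for c in ("scene","side"):
    s=snapshot(c); ims.append(s["image"]); cv2.imwrite(f"pics/{c}0.png",s["image"])
    for th in ("low_tin","gap","crate","crate_tin1","tall_tin","jar","mug"):
        for m in trace(c,th)[:4]:
            v,u=np.nonzero(m["pixels"]); P=world(s,u,v); P=P[s["z_map"][v,u]>0]
            if len(P)==0: print(c,th,m["confidence"],"nodepth");continue
            zt=np.percentile(P[:,2],97); top=P[P[:,2]>zt-.006]
            mid=(top[:,:2].max(0)+top[:,:2].min(0))/2
            print(c,th,round(m["confidence"],2),np.round(m["box"]),"ztop",zt.round(3),"topmid",mid.round(3),"ext",np.ptp(top[:,:2],axis=0).round(3))
        if th in("gap","low_tin","crate"):
            print("  place",[(round(p["confidence"],2),np.round(p["location"],1),world(s,*p["location"],z=.006 if th=="gap" else 0).round(3)) for p in place_of(c,th)[:4]])
E
```

```text
0.0 [6.24469320e-01 4.04041035e-05 2.48923880e-01] [[-1.81425310e-04 -9.99997686e-01 -2.14355463e-03]
 [-9.99999981e-01  1.81562327e-04 -6.37261955e-05]
 [ 6.41152368e-05  2.14354303e-03 -9.99997701e-01]]
scene low_tin 0.63 [164. 275.  38.  40.] ztop 0.06 topmid [ 0.509 -0.244] ext [0.069 0.067]
  place [(0.82, array([167.9, 281.3]), array([[ 0.511, -0.246,  0.   ]]))]
scene gap 0.66 [313. 156.  16.  15.] ztop 0.012 topmid [0.625 0.153] ext [0.146 0.283]
  place [(0.55, array([301.6, 159.5]), array([[0.562, 0.245, 0.006]]))]
scene crate 0.75 [280. 167.  94.  74.] ztop 0.047 topmid [0.563 0.145] ext [0.263 0.326]
scene crate 0.29 [314. 155.  18.  17.] ztop 0.012 topmid [0.622 0.154] ext [0.15  0.293]
  place [(0.64, array([279.6, 165.4]), array([[0.521, 0.195, 0.   ]]))]
scene crate_tin1 0.91 [290. 177.  30.  27.] ztop 0.066 topmid [0.609 0.081] ext [0.131 0.188]
scene crate_tin1 0.59 [258. 160.  30.  32.] ztop 0.066 topmid [0.489 0.143] ext [0.056 0.068]
scene crate_tin1 0.58 [267. 145.   9.   4.] ztop 0.039 topmid [0.471 0.203] ext [0.019 0.004]
scene crate_tin1 0.21 [305. 266.  40.
[... 812 characters left out ...]
 [0.086 0.111]
  place [(0.8, array([220.5, 181.8]), array([[0.564, 0.242, 0.006]]))]
side crate 0.77 [212. 195. 101.  83.] ztop 0.048 topmid [0.523 0.199] ext [0.222 0.226]
  place [(0.57, array([211.7, 199.9]), array([[0.515, 0.194, 0.   ]]))]
side crate_tin1 0.94 [206. 207.  28.  34.] ztop 0.068 topmid [0.481 0.144] ext [0.066 0.07 ]
side crate_tin1 0.68 [189. 185.  30.  30.] ztop 0.068 topmid [0.467 0.24 ] ext [0.065 0.067]
side tall_tin 0.97 [271. 267.  34.  49.] ztop 0.115 topmid [ 0.54  -0.123] ext [0.067 0.068]
side jar 0.83 [298. 369.  40.  57.] ztop 0.128 topmid [ 0.464 -0.356] ext [0.062 0.063]
side mug 0.65 [335. 218.  45.  48.] ztop 0.092 topmid [ 0.753 -0.048] ext [0.082 0.083]
```

View pics/scene0.png

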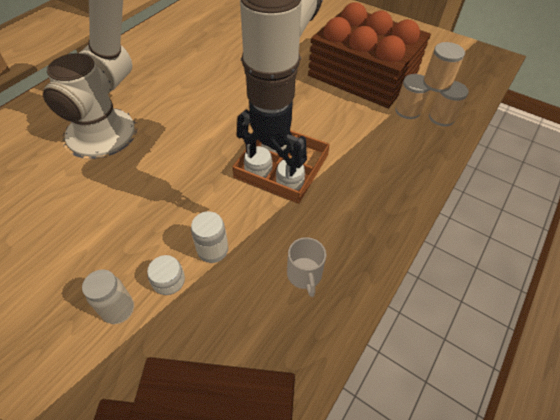

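View pics/side0.png

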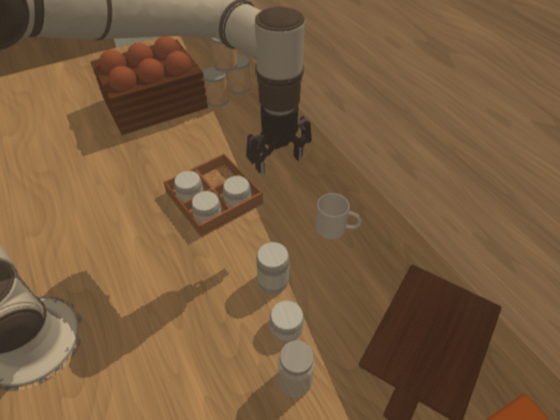

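The scene and side views agree. The stray tin is at scene (165,275) and side (286,319), which puts it at about (0.509, -0.243). The cork liner is at side (218,178), so the gap is at about (0.564, 0.248). I'll shut the fingers and move above the tin at the present height.

Request:
{"fn": "play_rows", "kwargs": {"commands": "0.2 0.1 0 0 0 0;0.4 0.2 0 0 0 0;0.6 0.3 0 0 0 0;0.6 0.3 0 0 0 0;0.7 0.3 0 0 0 0;0.7 0.3 0 0 0 0;0.6 0.3 0 0 0 0;0.5 0.3 0 0 0 0;0.4 0.15 0 0 0 0;0.16 0.04 0 0 0 0", "jaw": 1}}

```text
time_s: 2.1
tool_pos: [0.5082, -0.2455, 0.2503]
orientation: [[-0.003, -1.0, -0.0], [-1.0, 0.003, -0.0], [0.0, 0.0, -1.0]]
force: [0.7, 0.7, -0.5]
width: 0.0
finger_force: 0.0
```

```bash
python3 - <<'E'
from h import *
st=read_state(); print(st["time_s"],st["tool_pos"],st["orientation"].round(3) if hasattr(st["orientation"],"round") else st["orientation"],st["width"],st["joint_pos"])
for c in ("scene","side"):
    s=snapshot(c)
    cv2.imwrite(f"pics/{c}1.png",s["image"])
    for th in ("gap","crate","crate_tin1","low_tin"):
        for m in trace(c,th)[:4]:
            v,u=np.nonzero(m["pixels"]); P=world(s,u,v); P=P[s["z_map"][v,u]>0]
            if len(P)==0: continue
            zt=np.percentile(P[:,2],97); top=P[P[:,2]>zt-.006]
            if th=="gap": top=P
            q=(np.percentile(top[:,:2],98,axis=0)+np.percentile(top[:,:2],2,axis=0))/2
            print(c,th,round(m["confidence"],2),np.round(m["box"]),zt.round(3),q.round(3),np.ptp(top[:,:2],axis=0).round(3))
            if th=="crate":
                print("  rect",cv2.minAreaRect(top[:,:2].astype(np.float32)))
    print([(p["confidence"],world(s,*p["location"],z=.006).round(3)) for p in place_of(c,"gap")])
s=snapshot("side"); print("fruit crate",world(s,[105,205,125],[72,100,80]).round(3))
E
```

```text
2.1 [ 0.50822889 -0.24548046  0.2503405 ] [[-0.003 -1.    -0.   ]
 [-1.     0.003 -0.   ]
 [ 0.     0.    -1.   ]] 1.6136959421682474e-06 [-1.62840963e-01  2.81692151e-01 -1.43306481e-01  1.48392101e-04
 -1.14585037e+00  1.59447886e-01]
scene gap 0.77 [305. 154.  33.  19.] 0.012 [0.561 0.265] [0.091 0.11 ]
scene crate 0.78 [279. 163.  89.  79.] 0.046 [0.526 0.196] [0.222 0.22 ]
  rect ((0.5244729518890381, 0.19594360888004303), (0.200503408908844, 0.20387150347232819), 7.694977760314941)
scene crate_tin1 0.71 [274. 139.  27.  30.] 0.066 [0.472 0.236] [0.066 0.094]
scene crate_tin1 0.64 [258. 161.  29.  30.] 0.066 [0.483 0.142] [0.068 0.067]
scene crate_tin1 0.59 [292. 173.  30.  31.] 0.067 [0.58  0.155] [0.066 0.069]
scene low_tin 0.62 [162. 272.  36.  42.] 0.06 [ 0.51  -0.244] [0.07  0.067]
[(0.94, array([[0.565, 0.248, 0.006]]))]
side gap 0.94 [220. 175.  26.  18.] 0.013 [0.568 0.267] [0.077 0.065]
side crate 0.95 [211. 196. 103.  82.] 0.048 [0.523 0.198] [0.222 0.225]
  rect ((0.5232366919517517, 0.1981343924999237), (0.20088903605937958, 0.2052779346704483), 7.408168315887451)
side crate 0.22 [298. 368.  33.  55.] 0.128 [ 0.464 -0.357] [0.06  0.062]
  rect ((0.46329885721206665, -0.3568004369735718), (0.060084063559770584, 0.059894829988479614), 58.55235290527344)
side crate_tin1 0.95 [187. 186.  30.  27.] 0.068 [0.467 0.239] [0.064 0.063]
side crate_tin1 0.93 [236. 191.  28.  35.] 0.068 [0.576 0.156] [0.065 0.068]
side crate_tin1 0.82 [205. 209.  31.  31.] 0.068 [0.481 0.143] [0.067 0.069]
side low_tin 0.87 [288. 321.  34.  46.] 0.062 [ 0.508 -0.243] [0.067 0.068]
[(0.65, array([[0.562, 0.254, 0.006]]))]
fruit crate [[ 0.319 -0.095  0.623]
 [ 0.444 -0.096  0.539]
 [ 0.34  -0.097  0.606]]
```

View pics/scene1.png

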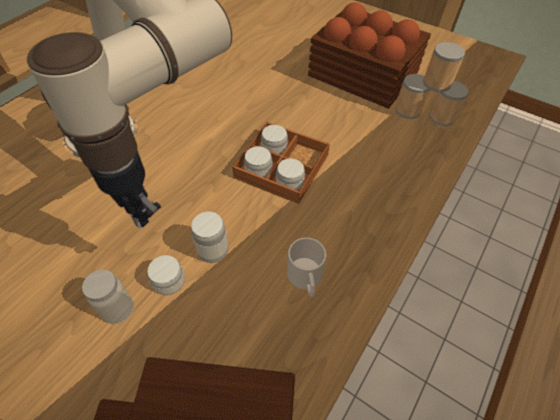

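The crate is clear in this view: centre (0.524, 0.197), turned 7.5°, with the gap in its far-left compartment at about (0.566, 0.251). I'll go down over the stray tin to TCP z of about 0.107 and hold.

Request:
{"fn": "play_rows", "kwargs": {"commands": "-0.04 0 0.1 0 0 0;0 0 0.3 0 0 0;0 0 0.4 0 0 0;0 0 0.4 0 0 0;0 0 0.4 0 0 0;0 0 0.4 0 0 0;0 0 0.4 0 0 0;0 0 0.3 0 0 0;0 0 0.12 0 0 0;0 0 0.05 0 0 0"}}

```text
time_s: 3.75
tool_pos: [0.5102, -0.2409, 0.1058]
orientation: [[0.0, -1.0, -0.001], [-1.0, -0.0, 0.0], [-0.0, 0.001, -1.0]]
force: [0.7, 0.0, 1.1]
width: 0.0
finger_force: 0.0
```

Request:
{"fn": "play_rows", "kwargs": {"commands": "0 0 0 0 0 0;0 0 0 0 0 0;0 0 0 0 0 0;0 0 0 0 0 0;0 0 0 0 0 0;0 0 0 0 0 0;0 0 0 0 0 0;0 0 0 0 0 0;0 0 0 0 0 0;0 0 0 0 0 0"}}

```text
time_s: 4.75
tool_pos: [0.5105, -0.241, 0.1065]
orientation: [[0.0, -1.0, -0.0], [-1.0, -0.0, 0.0], [-0.0, 0.0, -1.0]]
force: [-0.1, -0.4, 0.5]
width: 0.0
finger_force: 0.0
```

```bash
python3 - <<'E'
from h import *
s=snapshot("scene"); cv2.imwrite("pics/scene2.png",s["image"]); print("fruit crate",world(s,[312,388,365,392],[82,98,50,48]).round(3))
E
```

```text
fruit crate [[ 0.397  0.575 -0.003]
 [ 0.662  0.578  0.049]
 [ 0.548  0.606  0.155]
 [ 0.625  0.608  0.189]]
```

View pics/scene2.png

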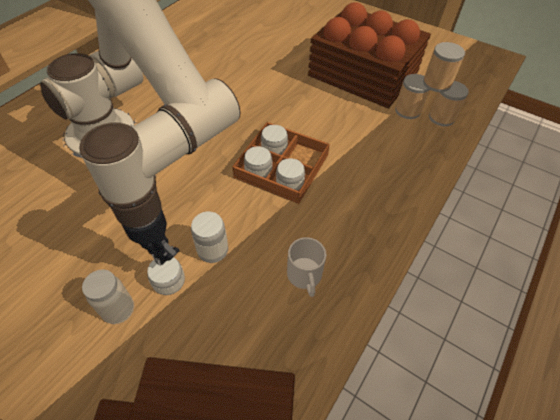

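The fingertips are right over the stray tin's lid at (165,262). I'll keep holding, then rise and cross over.

Request:
{"fn": "play_rows", "kwargs": {"commands": "0 0 0 0 0 0;0 0 0 0 0 0;0 0 0 0 0 0;0 0 0 0 0 0;0 0 0 0 0 0;0 0 0 0 0 0;0 0 0 0 0 0;0 0 0 0 0 0;0 0 0 0 0 0;0 0 0 0 0 0"}}

```text
time_s: 5.8
tool_pos: [0.5105, -0.241, 0.1065]
orientation: [[0.0, -1.0, 0.0], [-1.0, -0.0, -0.0], [0.0, -0.0, -1.0]]
force: [0.7, 0.2, 0.8]
width: 0.0001
finger_force: 0.0
```

Request:
{"fn": "play_rows", "kwargs": {"commands": "0 0 0 0 0 0;0 0 0 0 0 0;0 0 0 0 0 0;0 0 -0.2 0 0 0;0 0 -0.4 0 0 0;0 0 -0.6 0 0 0;0 0 -0.6 0 0 0;0 0 -0.6 0 0 0;0 0 -0.4 0 0 0;0 0 -0.1 0 0 0"}}

```text
time_s: 6.8
tool_pos: [0.5117, -0.2414, 0.2553]
orientation: [[0.0, -1.0, 0.006], [-1.0, -0.0, -0.002], [0.002, -0.006, -1.0]]
force: [0.8, -0.1, -0.6]
width: 0.0001
finger_force: 0.0
```

Request:
{"fn": "play_rows", "kwargs": {"commands": "-0.2 0 0 0 0 0;-0.4 0 0 0 0 0;-0.5 -0.1 0 0 0 0;-0.6 -0.1 0 0 0 0;-0.6 -0.1 0 0 0 0;-0.6 -0.1 0 0 0 0;-0.6 -0.1 0 0 0 0;-0.6 -0.1 0 0 0 0;-0.6 -0.1 0 0 0 0;-0.6 -0.1 0 0 0 0"}}

```text
time_s: 7.8
tool_pos: [0.5494, 0.0257, 0.2497]
orientation: [[0.0, -1.0, -0.004], [-1.0, -0.0, -0.001], [0.001, 0.004, -1.0]]
force: [0.4, -0.4, -0.1]
width: -0.0002
finger_force: 0.0
```

Request:
{"fn": "play_rows", "kwargs": {"commands": "-0.6 -0.1 0 0 0 0;-0.6 -0.1 0 0 0 0;-0.6 -0.1 0 0 0 0;-0.6 0 0 0 0 0;-0.6 0 0 0 0 0;-0.6 0 0 0 0 0;-0.5 0 0 0 0 0;-0.3 0 0 0 0 0;-0.1 0 0 0 0 0;0 0 0 0 0 0"}}

```text
time_s: 8.8
tool_pos: [0.565, 0.2491, 0.2506]
orientation: [[0.001, -1.0, -0.002], [-1.0, -0.001, -0.001], [0.001, 0.002, -1.0]]
force: [-1.1, 0.2, 0.6]
width: -0.0003
finger_force: 0.0
```

Request:
{"fn": "play_rows", "kwargs": {"commands": "-0.04 0 0.1 0 0 0;0 0 0.3 0 0 0;0 0 0.4 0 0 0;0 0 0.45 0 0 0;0 0 0.45 0 0 0;0 0 0.4 0 0 0;0 0 0.4 0 0 0;0 0 0.3 0 0 0;0 0 0.2 0 0 0;0 0 0.05 0 0 0"}}

```text
time_s: 9.8
tool_pos: [0.565, 0.2498, 0.0977]
orientation: [[-0.001, -1.0, -0.002], [-1.0, 0.001, -0.001], [0.001, 0.002, -1.0]]
force: [0.1, 0.1, 0.2]
width: -0.0001
finger_force: 0.0
```

```bash
python3 - <<'E'
from h import *
s=snapshot("side"); cv2.imwrite("pics/side3.png",s["image"])
E
```

```text
(no output)
```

View pics/side3.png

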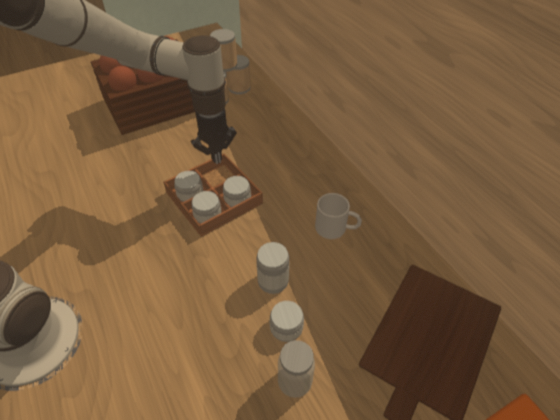

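Request:
{"fn": "play_rows", "kwargs": {"commands": "0 0 0 0 0 0;0 0 0 0 0 0;0 0 0 0 0 0;0 0 0 0 0 0;0 0 0 0 0 0;0 0 0 0 0 0;0 0 0 0 0 0;0 0 0 0 0 0;0 0 0 0 0 0;0 0 0 0 0 0"}}

```text
time_s: 10.85
tool_pos: [0.5655, 0.251, 0.099]
orientation: [[0.0, -1.0, -0.0], [-1.0, -0.0, -0.0], [0.0, 0.0, -1.0]]
force: [0.1, 0.7, 0.7]
width: 0.0006
finger_force: 0.0
```

Request:
{"fn": "play_rows", "kwargs": {"commands": "0 0 0 0 0 0;0 0 0 0 0 0;0 0 0 0 0 0;0 0 0 0 0 0;0 0 0 0 0 0;0 0 0 0 0 0;0 0 0 0 0 0;0 0 0 0 0 0;0 0 0 0 0 0;0 0 0 0 0 0"}}

```text
time_s: 11.85
tool_pos: [0.5655, 0.2511, 0.099]
orientation: [[0.0, -1.0, -0.0], [-1.0, -0.0, 0.0], [-0.0, 0.0, -1.0]]
force: [1.0, 0.0, -1.0]
width: -0.0001
finger_force: 0.0
```

The fingertips, at side (217,160), hang above the empty compartment, clear of the tins. I'll hold a little longer, then rise to about 0.33.

Request:
{"fn": "play_rows", "kwargs": {"commands": "0 0 0 0 0 0;0 0 0 0 0 0;0 0 0 0 0 0;0 0 -0.2 0 0 0;0 0 -0.4 0 0 0;0 0 -0.6 0 0 0;0 0 -0.6 0 0 0;0 0 -0.6 0 0 0;0 0 -0.6 0 0 0;0 0 -0.6 0 0 0"}}

```text
time_s: 12.85
tool_pos: [0.5653, 0.2508, 0.2813]
orientation: [[0.0, -1.0, 0.001], [-1.0, -0.0, 0.001], [-0.001, -0.001, -1.0]]
force: [0.4, 0.3, -0.3]
width: 0.0001
finger_force: 0.0
```

Request:
{"fn": "play_rows", "kwargs": {"commands": "0 0 -0.5 0 0 0;0 0 -0.3 0 0 0;0 0 -0.2 0 0 0;0 0 0 0 0 0;0 0 0 0 0 0;0 0 0 0 0 0;0 0 0 0 0 0;0 0 0 0 0 0;0 0 0 0 0 0;0 0 0 0 0 0"}}

```text
time_s: 13.85
tool_pos: [0.5655, 0.251, 0.3288]
orientation: [[0.0, -1.0, -0.0], [-1.0, -0.0, -0.0], [0.0, 0.0, -1.0]]
force: [-0.4, 0.0, 0.3]
width: -0.0001
finger_force: 0.0
```

```bash
python3 - <<'E'
from h import *
print(read_state()["tool_pos"]); print(sign_off())
E
```

```text
[0.56547235 0.25100906 0.3287972 ]
the job is handed in; nothing more can be done
None
```

The hand pointed at the stray low tin and then at the empty compartment for over 2 s each, with no contact seen; it finished raised to 0.33 m, and I handed the job in at about 14 s (no verdict was returned).

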